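# Feel the gap of a sprung plate clamp with a taper gauge

### The arm

A 6-joint arm with a two-finger parallel gripper is mounted at the origin on a cart in front of the work surface, level with it; the furniture and walls round the work are solid. World frame = base frame: x ahead of the robot, y to its left, z up, the work surface at z = 0. Lengths are in m, angles in rad, forces in N, time in s.
With the tool pointing down it reaches from about 0.25 to 0.725 m from the base axis. Payload 4 kg.
Tool frame: the origin (TCP) lies on the centre line of the jaws, within the pads' length; the fingertips stand 17 mm ahead of it and the grasp point (between the pads) lies 2 mm behind it; z points along the fingers, y is the line along which they close (so a half turn about z gives the same grasp; the last joint's range is limited). The gripper opens to 85 mm and grips with 20 to 120 N. Pads are 22 mm wide; open, the fingers measure 114 mm over their backs; the gripper's body (76 mm by 85 mm) begins 54 mm behind the grasp point. The pads swing forward as they close: fully open they stand 13 mm farther back than shut.
Start: joints at [1.293, 0.241, 0.005, 1.335, 0, 1.571], TCP at [0.137, 0.481, 0.248] pointing down, gripper open.
Joint ranges: [-2.72, 2.72], [-1.05, 1.87], [-1.09, 1.28], [-1.99, 2.15], [-1.42, 1.44], [-3.14, 3.14]. Speed limits (rad/s): [2.79, 2.79, 3.14, 3.14, 3.14, 3.14].

### API

Orientations are given as a unit quaternion [x, y, z, w].
In Python, from workcell import get_obs, imaging, order gives the robot as it stands.
- The arm moves only by the tool apply_moves, never from a script. Its argument "targets" is a list that holds one entry, the list of rows, each a list of 5 numbers: the shift along the world's x, y, z in units of 40 mm (1.0 is 40 mm), then the turn about the world's z in degrees, then the gripper command: -1 is shut, 1 is fully open, values between are in proportion. In form: [[[dx, dy, dz, turn, fingers], ...]]. A call has 1 to 8 rows; each row shifts and turns the commanded pose from where the row before left it; what a row does not reach is not made up. A row lasts 1/12 s, in which the tool goes at most 41.7 mm and 7.16 degrees, less where a joint would pass 70% of its speed; a pose out of reach is approached as far as the arm can. A call is refused whole if a number of a shift passes 1 or a number of a turn 7.16, either way. A call with a gripper value outside its range is refused whole. The fingers move at their own pace and stop on an object; the grip force is fixed at half the most. Time passes only in rows, so rows that do not move let the fingers close. It gives the time, the measured TCP pose, the force, the opening and the grip force at its end, in the units of the state.
- get_obs(): the state, without advancing time (a new reading comes with each control period).
- imaging.camera(name): name is "scene" or "top" or "wrist"; returns (picture, depth): 480x640x3 uint8, blue, green, red; 480x640 float32, m along the optical axis (not along the pixel's ray), 0 where there is no reading.
- imaging.get_calibration(name): a dict with "camera_matrix" (3x3 intrinsics, pixels), "k1" (the pictures are not rectified: a ray, as slopes to the right and down, at radius r is drawn at 1 + k1 r^2 times it, then the intrinsics apply), "eye" and "rotation" of the camera in the world; the wrist camera has in their place "hand_eye" (4x4, takes a point from camera to tool coordinates, whose origin is the TCP and whose axes are the flange's). Camera axes: x right, y down, z forward; pixel columns grow to the right and rows downward; lengths in m; the calibration is good to about 2 mm. A picture is of the moment at which its call begins: read the wrist's pose just before it. get_calibration takes no time and is no camera call.
- order.job_done(): hands the job in; it is judged then, once.
The state is a dict: "clock": time; "joint_pos": joint angles; "joint_vel": joint speeds; "tau": joint torques, N m; "eef_pos": TCP position; "tool_rot": TCP orientation; "ft_force": force on the tool from outside, world axes, zero at the start; "ft_torque": the same for the moment, N m; "grip_width": finger opening in m; "grasp_force": force on a finger pad.
Only numpy, scipy, OpenCV 4.12 (cv2) and the standard library are available. Lean on these libraries where they do the work, as an engineer would, in place of code of your own. Each camera call takes 0.05 s, during which the arm holds its last target. There are 200 camera calls.

### The job

Take the taper gauge (the one with the wide flat handle and the wedge-shaped blade) out of the rack, leaving the other two gauges where they hang, and slide its blade upright, tip first, down between the two sprung plates of the clamp until it drags snugly on both, each plate pushed back by a millimetre or two: not loose, and not forced to the end of the springs. Stop there and finish still holding the gauge by its handle at that depth; only the gauge may touch the clamp, and the bystanding things are left alone.

Things in the scene. Friction and masses are not known exactly. Their poses are not given: they have to be found in the camera images.
- rack: grey plastic gauge rack, fixed, 80 x 175 mm, 105 mm high: a board on two end walls with three equal slots (15 x 29 mm) in a row along its y axis at y = -55, 0, +55 mm; origin at the centre of its underside, z up. Each gauge hangs in a slot, its collar lying on the board; which gauge hangs in which slot varies
- taper_gauge: the taper gauge to be used, 0.1 kg: steel wedge blade below, collar (26 x 40 x 5 mm), flat white handle above. Origin at the middle of the collar's underside; z up towards the handle, x across the thickness of blade and handle, y along their width
- taper_grip (a point): centre of the taper gauge's flat handle (14 mm in x, 34 mm in y, 50 mm high), to be grasped across its 14 mm; the point is 30 mm above the collar's underside, 25 mm below the handle's top, 125 mm above the blade's tip; axes as the gauge
- taper_tip (a point): middle of the blade's tip, 95 mm below the collar's underside; axes as the gauge. The blade is 26 mm wide (y) and symmetric, 2.5 mm thick at the tip and 1 mm thicker for every 10 mm upward, 12 mm at the collar
- strip_grip (a point): handle centre of a bystanding gauge in the rack: parallel steel strip (4 x 14 mm, 70 mm long) under a narrow white handle 14 x 16 x 36 mm; to be left hanging
- pin_grip (a point): handle centre of a bystanding gauge in the rack: round steel pin (10 mm, 80 mm long) under a round white handle, 20 mm in diameter, 42 mm high, on a round collar; to be left hanging
- clamp_base: aluminium base of the plate clamp, fixed, 150 (x) x 64 (y) x 12 mm; origin at the centre of its underside on the worktop, z up, x across the gap between the plates. Two posts stand on it, each with a sprung upright steel plate before it; the plates face each other over the middle of the base. Nothing else lies between the plates down to the base's top
- clamp_mouth (a point): middle of the mouth between the two plates, at the height of the plates' top edges (120 mm above the base's underside); true to 1 mm across the gap; axes as the base
- jaw_a: fixed aluminium post on the -x side of the clamp, 112 mm high from the worktop, which carries plate a
- jaw_b: the same on the +x side, which carries plate b
- plate_a_edge (a point): on the inner face of plate a (-x side), mid-width, 4 mm below the plate's top, where its rounded edge ends; moves with the plate. Plates are 8 mm thick, 50 mm wide (y), the top edge fully rounded (radius 4 mm). The free gap varies from 4 to 6.5 mm; the blade, where it is thicker than the gap, touches the plates at these two points and parts them
- plate_b_edge (a point): the same point on plate b (the +x plate)
- plate_a (a joint): how far plate a is pushed back towards its post, in m: 0 at rest, 0.005 at its stop. Its spring presses with 0.75 N at rest and 1.5 N more per mm; it does not tilt. Friction on the blade (coefficient about 0.5 to 0.7) makes the drag on each side
- plate_b (a joint): the same for plate b; both springs are alike
- bottle_white: bystander, white bottle with blue cap, 64 mm wide, 130 mm high, behind the rack; origin under its centre
- vial: bystander, small white bottle with red cap, 32 mm wide, 75 mm high; origin under its centre
- tape: bystander, black tape roll lying flat, 51 x 48 x 19 mm; origin under its centre

How it is judged:
On the way:
1. the taper gauge is lifted clear of the rack in the gripper (contact force between the fingers and taper_gauge above 1.5 N and z of taper_tip in the frame of rack above 0.108 m), for 0.1 s.
At the end, for the whole second after the job is handed in: The gauge is gripped, still, upright (0.12 rad), its tip between the plates (6 mm across the gap, 13 mm along it, 20 mm or more below their top edges, 6 mm or more above the base); each plate is pushed back 0.5 to 2.8 mm; the other two gauges are within 20 mm of where they hung (contact force between the fingers and taper_gauge above 1.5 N and value of joint plate_a between 0.0005 and 0.0028 m and value of joint plate_b between 0.0005 and 0.0028 m and x of taper_tip in the frame of clamp_base between -0.006 and 0.006 m and y of taper_tip in the frame of clamp_base between -0.013 and 0.013 m and z of taper_tip in the frame of clamp_base between 0.018 and 0.1 m and angle between taper_gauge's own z axis and vertical below 0.12 rad and linear speed of taper_gauge below 0.01 m/s and distance of each of strip_grip, pin_grip from where it was at the start of the episode below 0.02 m); the arm keeps its last pose, push and grip.
It fails at once if a plate is forced back more than 4.2 mm, almost to its stop (value of joint any of plate_a, plate_b above 0.0042 m).
It fails at once if the arm or its fingers press on the clamp with more than 2 N (contact force between any of the arm, the fingers and clamp_base above 2 N or contact force between any of the arm, the fingers and jaw_a above 2 N or contact force between any of the arm, the fingers and jaw_b above 2 N).
It fails at once if a bystander is moved more than 20 mm (distance of any of bottle_white, vial, tape from where it was at the start of the episode above 0.02 m).
It also fails if it takes over 48 s, if anything falls off the work surface, if the arm or the gripper's body presses on something with over 40 N, if the wrist force passes 120 N, or if a joint passes its speed limit or range.

## Working session

There is one attempt and no reset: what is moved stays moved. The work goes in short steps, Python scripts to look and compute and a tool call to move; the robot and the scene stay as the last step left them, time stands still between calls to the robot, and variables do not carry over. Pictures are saved under pics/ and viewed, at most 10 in all, crops included, and the job is handed in when it is done.

Besides the shell and the picture viewer there is one more tool, called after ">>>" as name(argument=value, ...) on one line, values as JSON. apply_moves: Moves the arm, as the interface text tells. Its arguments: {"type":"object","properties":{"targets":{"type":"array","items":{"type":"array","items":{"type":"array","items":{"type":"number"}}}}},"required":["targets"]}

```bash
mkdir -p pics; cat > h.py <<'E'
import numpy as np, cv2
from scipy.spatial.transform import Rotation as R
from workcell import get_obs, imaging, order
def snap(n):
    o=get_obs(); p,d=imaging.camera(n); c=imaging.get_calibration(n)
    if 'eye' in c: Rm=np.array(c['rotation']);t=np.array(c['eye'])
    else:
        T=np.eye(4);T[:3,:3]=R.from_quat(o['tool_rot']).as_matrix();T[:3,3]=o['eef_pos'];T=T@np.array(c['hand_eye']);Rm=T[:3,:3];t=T[:3,3]
    return p,d,c,Rm,t
def cloud(d,c,Rm,t):
    K=np.array(c['camera_matrix']);v,u=np.mgrid[:d.shape[0],:d.shape[1]]
    pts=np.stack([u,v],-1).reshape(-1,1,2).astype(float)
    n=cv2.undistortPoints(pts,K,np.array([c['k1'],0,0,0,0.])).reshape(*d.shape,2)
    P=np.dstack([n*d[...,None],d])@Rm.T+t
    P[d==0]=np.nan
    return P
E
python3 - <<'E'
from h import *
for n in ('scene','top'):
    p,d,c,Rm,t=snap(n); cv2.imwrite(f'pics/{n}0.png',p); np.savez(f'{n}0.npz',P=cloud(d,c,Rm,t),p=p); print(n,t,Rm.round(2).tolist(),c['k1'])
E
```

```text
Traceback (most recent call last):
  File "h.py", line 14, in cloud
    P=np.dstack([n*d[...,None],d])@Rm.T+t
      ~~~~~~~~~~~~~~~~~~~~~~~~~~~~^~~~~
ValueError: matmul: Input operand 1 has a mismatch in its core dimension 0, with gufunc signature (n?,k),(k,m?)->(n?,m?) (size 4 is different from 3)
```

View pics/scene0.png

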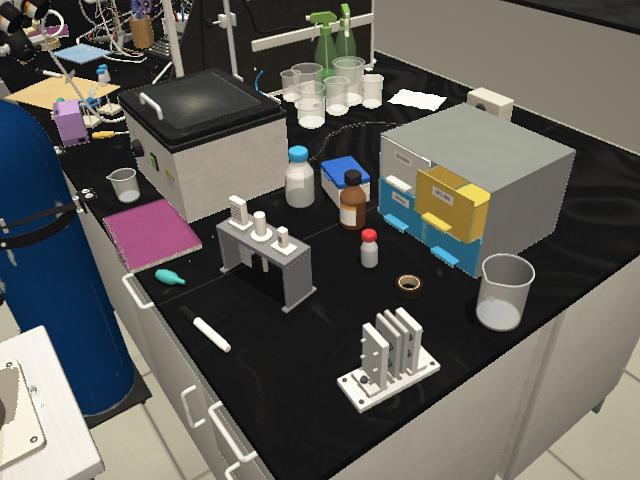

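The scene shows the rack at about (265,250). The taper gauge with the wide handle is at (238,212), the pin at (260,225) and the strip at (283,238). The clamp is at (390,360). The "rotation" entry appears to be a quaternion, so I'll fix the helper.

```bash
sed -i "s/Rm=np.array(c\['rotation'\]);/Rm=R.from_quat(c['rotation']).as_matrix();/" h.py
python3 - <<'E'
from h import *
for n in ('scene','top'):
    p,d,c,Rm,t=snap(n); cv2.imwrite(f'pics/{n}0.png',p); np.savez(f'{n}0.npz',P=cloud(d,c,Rm,t),p=p); print(n,t,Rm.round(2).tolist(),c['k1'])
P=np.load('scene0.npz')['P']
for u,v in [(238,203),(260,218),(283,232),(375,330),(410,315),(298,155),(100,300),(200,330)]: print(u,v,P[v,u].round(3))
E
```

```text
scene [ 0.17266301 -0.68234251  0.68301404] [[0.8, -0.37, 0.46], [-0.59, -0.47, 0.65], [-0.02, -0.8, -0.6]] -0.029778971978511454
top [ 0.49603498 -0.0541927   1.03591669] [[-0.01, -0.99, 0.12], [-1.0, 0.0, -0.03], [0.02, -0.12, -0.99]] -0.03245007582311175
238 203 [0.506 0.059 0.157]
260 218 [0.518 0.005 0.149]
283 232 [ 0.531 -0.047  0.144]
375 330 [ 0.529 -0.285  0.114]
410 315 [ 0.672 -0.214 -0.003]
298 155 [0.714 0.185 0.125]
100 300 [ 0.291  0.587 -0.352]
200 330 [ 0.365 -0.025 -0.   ]
```

View pics/top0.png

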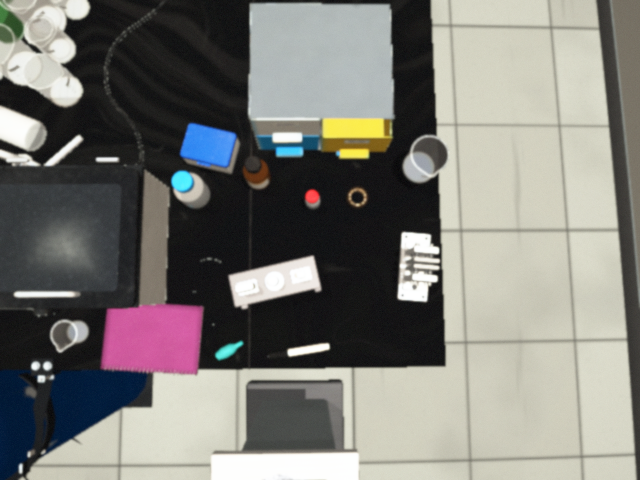

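The top view shows the rack centred near (274,282), with the taper at its left end (247,287). The clamp is near (418,267). Next I'll fit the rack, the handle and the clamp from depth.

```bash
python3 - <<'E'
from h import *
def rect(Q):
    (c,s,a)=cv2.minAreaRect((Q[:,:2]*1000).astype(np.float32)); return np.round(c,1),np.round(s,1),round(a,1),len(Q)
for n in ('top','scene'):
    P=np.load(n+'0.npz')['P'].reshape(-1,3); P=P[~np.isnan(P).any(1)]
    def sel(x0,x1,y0,y1,z0,z1): 
        m=(P[:,0]>x0)&(P[:,0]<x1)&(P[:,1]>y0)&(P[:,1]<y1)&(P[:,2]>z0)&(P[:,2]<z1); return P[m]
    print(n)
    print('board',rect(sel(.4,.63,-.12,.13,.095,.115)),'z',np.median(sel(.4,.63,-.12,.13,.095,.115)[:,2]))
    for nm,b in dict(taper=(.46,.56,.035,.11),pin=(.46,.58,-.02,.03),strip=(.46,.6,-.09,-.025)).items():
        Q=sel(*b,.135,.175); print(nm,rect(Q),Q.mean(0).round(4),Q[:,2].max().round(3))
    Q=sel(.4,.65,-.4,-.2,.005,.02); print('base',rect(Q),np.median(Q[:,2]))
    Q=sel(.4,.65,-.4,-.2,.095,.13); print('jaws',rect(Q),Q.mean(0).round(4))
    Q=sel(.4,.65,-.4,-.2,.115,.13); print('plates',rect(Q),Q.mean(0).round(4),Q[:,2].max())
    t=sel(.3,.4,-.1,.2,-.02,.02);print('table',np.median(t[:,2]))
E
```

```text
top
board (array([521.4,  15. ]), array([ 64.2, 175.9]), 12.8, 2446) z 0.1052297172115067
taper (array([508.8,  68.1]), array([14.3, 33.7]), 11.8, 146) [0.5087 0.0672 0.1577] 0.164
pin (array([521.9,  14.5]), array([19.1, 17.3]), 89.6, 87) [0.5213 0.0143 0.1507] 0.154
strip (array([533.5, -38.8]), array([13.4, 15.4]), 17.3, 57) [ 0.5333 -0.039   0.1451] 0.148
base (array([ 533.1, -275.2]), array([220.7, 131.5]), 8.0, 910) 0.011731883652052133
jaws (array([ 555.2, -290.7]), array([51.1, 81. ]), 85.2, 622) [ 0.5539 -0.289   0.1116]
plates (array([ 545.8, -290.1]), array([50.7, 39.9]), 83.9, 199) [ 0.554  -0.2911  0.1187] 0.12365990313210806
table 5.409692020197365e-05
scene
board (array([521.1,  13.8]), array([ 67.8, 178.7]), 12.3, 2077) z 0.10441588109168065
taper (array([508.4,  66.4]), array([17. , 36.2]), 14.6, 263) [0.5067 0.0621 0.1501] 0.162
pin (array([520.6,  12.5]), array([18.8, 18.8]), 40.3, 142) [0.5192 0.0095 0.1459] 0.156
strip (array([532.6, -41.2]), array([12.8, 16.9]), 9.0, 87) [ 0.5318 -0.0426  0.142 ] 0.147
base (array([ 554. , -294.5]), array([ 66.1, 151.4]), 83.7, 1699) 0.012091546904185013
jaws (array([ 552.8, -293.5]), array([52.8, 83.9]), 84.1, 1599) [ 0.5504 -0.297   0.1092]
plates (array([ 553.3, -293.8]), array([52.3, 22.7]), 84.3, 349) [ 0.5527 -0.2947  0.1183] 0.12168319258864857
table -0.00016421333420996165
```

```bash
python3 - <<'E'
from h import *
o=get_obs(); M=R.from_quat(o['tool_rot']).as_matrix(); print(M.round(3).tolist(), 'closing axis deg',np.degrees(np.arctan2(M[1,1],M[0,1])),o['eef_pos'],o['ft_force'],o['grip_width'],o['clock'])
E
```

```text
[[-0.962, 0.274, -0.0], [0.274, 0.962, -0.002], [-0.0, -0.002, -1.0]] closing axis deg 74.0827617365852 [0.13699722 0.48040295 0.24760955] [-0.25985765  0.22915716  0.6626127 ] 0.08532559396936476 0.15
```

>>> apply_moves(targets=[[[0.66,-0.74,0,-4.4,1],[0.66,-0.74,0,-4.4,1],[0.66,-0.74,0,-4.4,1],[0.66,-0.74,0,-4.4,1],[0.66,-0.74,0,-4.4,1],[0.66,-0.74,0,-4.4,1],[0.66,-0.74,0,-4.4,1],[0.66,-0.74,0,-4.4,1]]])

```text
clock: 0.82
eef_pos: [0.349, 0.2423, 0.2483]
tool_rot: [0.433, 0.901, -0.0, -0.0]
ft_force: [0.7, -0.2, -0.1]
grip_width: 0.0853
grasp_force: 0.0
```

>>> apply_moves(targets=[[[0.66,-0.74,0,-4.4,1],[0.66,-0.74,0,-4.4,1],[0.66,-0.74,0,-4.4,1],[0.66,-0.74,0,-4.4,1],[0.66,-0.74,0,-4.4,1],[0.66,-0.74,0,-4.4,1],[0,0,0,0,1],[0,0,0,0,1]]])

```text
clock: 1.48
eef_pos: [0.5074, 0.0647, 0.2474]
tool_rot: [0.627, 0.779, -0.0, -0.001]
ft_force: [-0.8, -0.5, 0.3]
grip_width: 0.0854
grasp_force: 0.0
```

```bash
cat >> h.py <<'E'
def rect(Q):
    (c,s,a)=cv2.minAreaRect((Q[:,:2]*1000).astype(np.float32)); return np.round(c,1),np.round(s,1),round(a,1),len(Q)
def box(P,x0,x1,y0,y1,z0,z1):
    P=P.reshape(-1,3); P=P[~np.isnan(P).any(1)]
    return P[(P[:,0]>x0)&(P[:,0]<x1)&(P[:,1]>y0)&(P[:,1]<y1)&(P[:,2]>z0)&(P[:,2]<z1)]
def st():
    o=get_obs(); M=R.from_quat(o['tool_rot']).as_matrix()
    print('t',o['clock'],'pos',np.round(o['eef_pos'],4),'yaw',round(np.degrees(np.arctan2(M[1,1],M[0,1])),2),'tilt',M[:2,2].round(4),'F',np.round(o['ft_force'],2),'T',np.round(o['ft_torque'],3),'w',round(o['grip_width'],4),'g',round(o['grasp_force'],1))
E
python3 - <<'E'
from h import *
st(); p,d,c,Rm,t=snap('wrist'); cv2.imwrite('pics/w1.png',p); P=cloud(d,c,Rm,t)
for b in ((.46,.56,.035,.11),(.46,.58,-.02,.03)):
    Q=box(P,*b,.15,.17) if b[2]>.03 else box(P,*b,.14,.17); print(rect(Q) if len(Q)>5 else len(Q),Q[:,2].mean())
E
```

```text
t 1.4833 pos [0.5074 0.0647 0.2474] yaw 12.28 tilt [-0.0016  0.    ] F [-0.8  -0.55  0.29] T [-0.007  0.016  0.041] w 0.0854 g 0.0
(array([508.5,  70.4]), array([14.5, 33.9]), 11.6, 1545) 0.16041578832491452
(array([520.6,  16.7]), array([19. , 19.5]), 81.5, 958) 0.15096192492248864
```

View pics/w1.png

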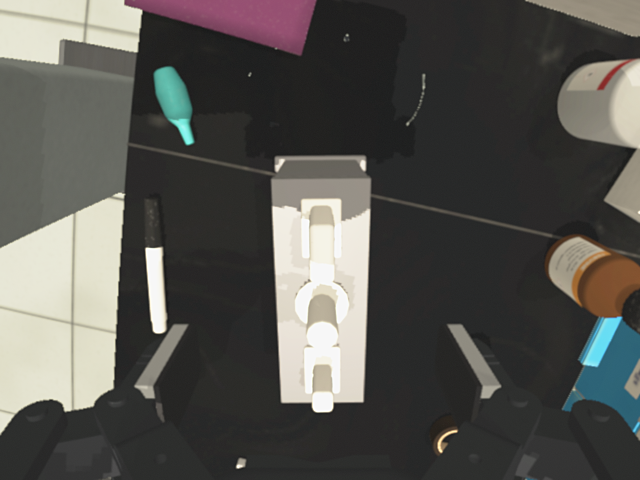

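The wrist view shows the taper handle at (320,225), midway across the open fingers, with the pin and strip behind it. I'll descend and grip.

>>> apply_moves(targets=[[[0.03,0.1,-0.6,0,1],[0,0,-0.8,0,1],[0,0,-0.8,0,1],[0,0,-0.6,0,1],[0,0,0,0,1],[0,0,0,0,0],[0,0,0,0,-1],[0,0,0,0,-1]]])

```text
clock: 2.2
eef_pos: [0.5093, 0.0712, 0.1386]
tool_rot: [0.626, 0.78, 0.002, 0.001]
ft_force: [0.4, 0.3, 0.8]
grip_width: 0.0513
grasp_force: 0.0
```

>>> apply_moves(targets=[[[0,0,0,0,-1],[0,0,0,0,-1],[0,0,0,0,-1],[0,0,0,0,-1],[0,0,0,0,-1],[0,0,0,0,-1]]])

```text
clock: 2.7
eef_pos: [0.5086, 0.0705, 0.1375]
tool_rot: [0.626, 0.78, 0.001, 0.001]
ft_force: [-0.4, -0.0, 5.8]
grip_width: 0.0133
grasp_force: 59.2
```

```bash
python3 -c "
from h import *
st()"
```

```text
t 2.7 pos [0.5086 0.0705 0.1375] yaw 12.48 tilt [0.0021 0.0005] F [-0.39 -0.02  5.77] T [ 0.055  0.202 -0.003] w 0.0133 g 59.2
```

>>> apply_moves(targets=[[[0,0,0.3,0,-1],[0,0,0.6,0,-1],[0,0,0.7,0,-1],[0,0,0.7,0,-1],[0,0,0.7,0,-1],[0,0,0.5,0,-1],[0,0,0,0,-1],[0,0,0,0,-1]]])

```text
clock: 3.37
eef_pos: [0.5084, 0.0704, 0.2768]
tool_rot: [0.626, 0.78, 0.001, 0.001]
ft_force: [-0.2, -0.1, -2.4]
grip_width: 0.0134
grasp_force: 59.3
```

```bash
python3 - <<'E'
from h import *
st(); p,d,c,Rm,t=snap('scene'); cv2.imwrite('pics/s2.png',cv2.resize(p[60:420,150:470],None,fx=1.8,fy=1.6))
p,d,c,Rm,t=snap('top');P=cloud(d,c,Rm,t)
E
```

```text
t 3.3667 pos [0.5084 0.0704 0.2768] yaw 12.47 tilt [0.002  0.0003] F [-0.24 -0.13 -2.44] T [0.049 0.013 0.055] w 0.0134 g 59.3
```

View pics/s2.png

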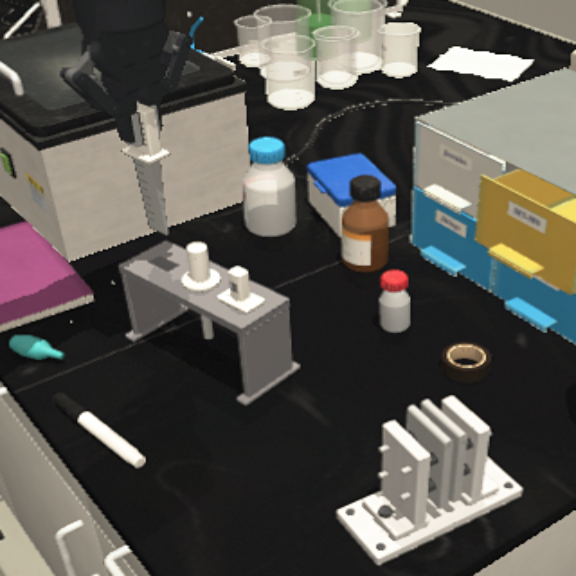

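The gauge is held clear of the rack, and the pin and strip still hang. Its tip at z≈0.15 is too low to pass over the pin handle, so I'll raise it before carrying it across.

>>> apply_moves(targets=[[[0,0,0.5,0,-1],[0,0,0.5,0,-1],[0.1,-0.4,0,-1.5,-1],[0.1,-0.8,0,-1.5,-1],[0.1,-0.8,0,-1.5,-1],[0.1,-0.8,0,-1.5,-1],[0.1,-0.8,0,-1.5,-1],[0.1,-0.8,0,-1.5,-1]]])

```text
clock: 4.13
eef_pos: [0.5311, -0.1068, 0.3139]
tool_rot: [0.686, 0.728, -0.001, -0.002]
ft_force: [-0.8, 0.5, -0.2]
grip_width: 0.0134
grasp_force: 59.3
```

>>> apply_moves(targets=[[[0.1,-0.8,0,-1.5,-1],[0.1,-0.8,0,-1.5,-1],[0.1,-0.8,0,-1.5,-1],[0.1,-0.8,0,-1.5,-1],[0.1,-0.8,0,-1.5,-1],[0.05,-0.7,0,-1.5,-1],[0,0,0,-0.8,-1],[0,0,0,0,-1]]])

```text
clock: 4.8
eef_pos: [0.553, -0.295, 0.3128]
tool_rot: [0.746, 0.666, -0.001, -0.003]
ft_force: [0.3, 0.4, -1.4]
grip_width: 0.0132
grasp_force: 59.1
```

```bash
python3 - <<'E'
from h import *
st()
for n in ('scene','top','wrist'):
    p,d,c,Rm,t=snap(n); P=cloud(d,c,Rm,t); np.savez(n+'3.npz',P=P,p=p); cv2.imwrite(f'pics/{n}3.png',p)
    Q=box(P,.4,.68,-.4,-.19,.006,.018); print(n,'base',rect(Q) if len(Q)>9 else len(Q))
    Q=box(P,.4,.68,-.4,-.19,.114,.126); print('plates',rect(Q) if len(Q)>9 else len(Q))
    Q=box(P,.4,.68,-.4,-.19,.15,.285); 
    for z in np.arange(.175,.29,.01):
        S=Q[abs(Q[:,2]-z)<.005]; print(z.round(3),len(S), S.mean(0).round(4) if len(S) else '', rect(S)[:3] if len(S)>9 else '')
E
```

```text
t 4.8 pos [ 0.553  -0.295   0.3128] yaw -6.5 tilt [-0.0048  0.0028] F [ 0.29  0.4  -1.39] T [-0.01   0.048  0.017] w 0.0132 g 59.1
scene base (array([ 553.9, -294. ]), array([ 65.4, 151.3]), 84.4, 1602)
plates (array([ 559.9, -294.3]), array([51.4, 36.1]), 86.4, 374)
0.175 0  
0.185 38 [ 0.5511 -0.2987  0.1873] (array([ 550.8, -297.7]), array([26.2,  3.2]), 87.6)
0.195 76 [ 0.5507 -0.2991  0.195 ] (array([ 551.6, -297.5]), array([26.2,  4.7]), 86.0)
0.205 80 [ 0.5504 -0.2995  0.2047] (array([ 550.4, -297.9]), array([ 5.2, 26.3]), 3.4)
0.215 92 [ 0.5499 -0.2997  0.215 ] (array([ 551.7, -297.8]), array([26.5,  7.4]), 87.1)
0.225 94 [ 0.5496 -0.3002  0.2252] (array([ 551.7, -298. ]), array([27.4,  7.2]), 86.1)
0.235 105 [ 0.5496 -0.3004  0.2351] (array([ 548.9, -297.8]), array([ 9. , 27.8]), 9.3)
0.245 106 [ 0.5494 -0.3009  0.2451] (array([ 548.9, -297.7]), array([ 8.7, 28.1]), 9.2)
0.255 117 [ 0.5492 -0.3005  0.255 ] (array([ 548.5, -298.3]), array([10.4, 28.5]), 13.1)
0.265 119 [ 0.5491 -0.3016  0.2648] (array([ 548. , -298.5]), array([10.6, 28.9]), 14.4)
0.275 34 [ 0.5494 -0.3045  0.
[... 952 characters left out ...]
5 36 [ 0.5541 -0.2807  0.2056] (array([ 554.2, -280.8]), array([0.9, 4.2]), 78.2)
0.215 48 [ 0.5541 -0.2808  0.2152] (array([ 554.2, -280.8]), array([1. , 5.1]), 84.1)
0.225 65 [ 0.5542 -0.2809  0.225 ] (array([ 554.2, -280.9]), array([1.1, 6. ]), 88.6)
0.235 89 [ 0.5543 -0.2808  0.2351] (array([ 554.1, -281. ]), array([1.2, 7.2]), 85.6)
0.245 112 [ 0.5542 -0.2809  0.2451] (array([ 554.3, -280.9]), array([1. , 8.3]), 83.5)
0.255 149 [ 0.5542 -0.2809  0.2552] (array([ 554.1, -281. ]), array([1.3, 9.4]), 83.7)
0.265 120 [ 0.5542 -0.2809  0.2636] (array([ 554.1, -280.9]), array([ 1.1, 10. ]), 85.2)
0.275 0  
0.285 40 [ 0.5558 -0.2743  0.2846] (array([ 555.1, -274.3]), array([ 0.9, 25.4]), 82.9)
```

View pics/wrist3.png

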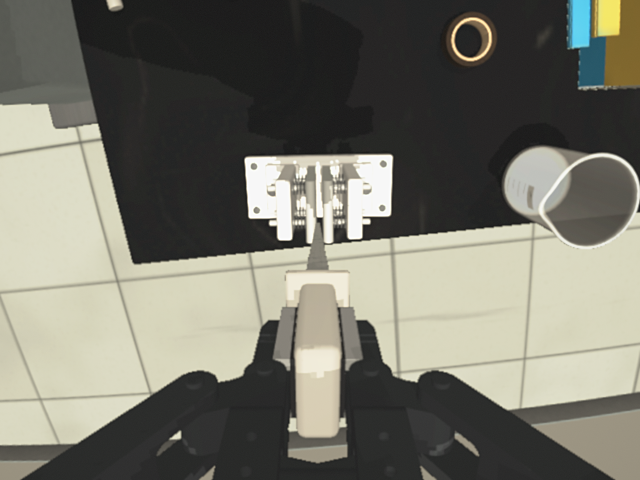

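The wrist view shows the gauge blade at (317,250) just in front of the clamp plates, whose gap is near (320,200). I'll compare the plates and the blade in the clamp frame.

```bash
python3 - <<'E'
from h import *
a=np.radians(-5.4); A=np.array([[np.cos(a),np.sin(a)],[-np.sin(a),np.cos(a)]])
for n in ('wrist','top'):
    P=np.load(n+'3.npz')['P']
    Q=box(P,.4,.68,-.4,-.19,.1135,.126); q=(Q[:,:2]-[.554,-.2907])@A.T*1000
    m=abs(q[:,0])<20; print(n,len(Q)); print(np.histogram(q[m,0],bins=np.arange(-16,17,1)))
    for lo,hi in((-20,0),(0,20)):
        s=q[(q[:,0]>lo)&(q[:,0]<hi)]; print(s[:,0].min(),s[:,0].max(),s[:,0].mean(),'slope deg',np.degrees(np.polyfit(s[:,1],s[:,0],1)[0]),'y',s[:,1].min(),s[:,1].max())
    Q=box(P,.5,.6,-.3,-.26,.188,.265); q=(Q[:,:2]-[.554,-.2907])@A.T*1000
    if len(Q): print('blade x',[(z,round(q[abs(Q[:,2]-z)<.01,0].mean(),2)) for z in (.2,.22,.24,.26)],'y',np.median(q[:,1]))
E
```

```text
wrist 1699
(array([  0,   0,   0,   0,   0,  41,  77,  85,  77,  75,  75,  63,  59,
        30,   0,   0,   0,   0,   0,  66,  89,  86,  63,  82, 100,  70,
        63,   0,   0,   0,   0,   0]), array([-16, -15, -14, -13, -12, -11, -10,  -9,  -8,  -7,  -6,  -5,  -4,
        -3,  -2,  -1,   0,   1,   2,   3,   4,   5,   6,   7,   8,   9,
        10,  11,  12,  13,  14,  15,  16]))
-10.679600097735284 -2.644922215885732 -6.762519434150452 slope deg 1.3796458375792509 y -25.369900903664558 24.76177358833728
3.2086868078636352 10.764277776184413 6.974107486008154 slope deg 0.18908592076804198 y -25.673076601937716 24.709207903385078
blade x [(0.2, np.float64(-0.82)), (0.22, np.float64(-0.8)), (0.24, np.float64(-0.68)), (0.26, np.float64(-0.74))] y 9.804891136678098
top 215
(array([ 0,  0,  0,  0,  0,  2, 15, 16, 11, 15, 12, 13, 12,  7,  0,  0,  0,
        0,  0,  9,  9,  7, 11,  8, 10,  6, 11,  4,  0,  0,  0,  0]), array([-16, -15, -14, -13, -12, -11, -10,  -9,  -8,  -7,  -6,  -5,  -4,
        -3,  -2,  -1,   0,   1,   2,   3,   4,   5,   6,   7,   8,   9,
        10,  11,  12,  13,  14,  15,  16]))
-10.165478062673897 -2.178535782335163 -6.389162840123662 slope deg -0.5342660107161339 y -25.646821745423352 25.265353217612116
3.328815920301396 11.483095910234987 7.260529144728374 slope deg 0.7944753223621986 y -24.998371973658966 25.37377582113969
blade x [(0.2, np.float64(-1.37)), (0.22, np.float64(-1.3)), (0.24, np.float64(-0.02)), (0.26, np.float64(-1.08))] y 9.060725606557533
```

>>> apply_moves(targets=[[[0.03,0.08,-0.3,1.1,-1],[0,0,-0.4,0,-1],[0,0,-0.4,0,-1],[0,0,-0.2,0,-1],[0,0,0,0,-1],[0,0,0,0,-1]]])

```text
clock: 5.45
eef_pos: [0.555, -0.2894, 0.2644]
tool_rot: [0.738, 0.675, -0.0, -0.0]
ft_force: [1.3, 0.5, -1.6]
grip_width: 0.0132
grasp_force: 59.2
```

```bash
cat > m.py <<'E'
from h import *
a=np.radians(-5.4); A=np.array([[np.cos(a),np.sin(a)],[-np.sin(a),np.cos(a)]])
st()
p,d,c,Rm,t=snap('wrist'); P=cloud(d,c,Rm,t)
f=lambda Q:(Q[:,:2]-[.554,-.2907])@A.T*1000
q=f(box(P,.4,.68,-.4,-.19,.1135,.1235))
for lo,hi in((-20,0),(0,20)):
    s=q[(q[:,0]>lo)&(q[:,0]<hi)]; print('plate',np.percentile(s[:,0],[1,99]).round(2),len(s),'y',s[:,1].min().round(1),s[:,1].max().round(1))
q=f(box(P,.4,.68,-.4,-.19,.006,.018)); (cc,s,an)=cv2.minAreaRect(q.astype(np.float32)); print('base',cc,s,an)
zt=get_obs()['eef_pos'][2]-.1275
Q=box(P,.5,.6,-.3,-.26,max(zt+.01,.127),zt+.085); q=f(Q)
for z in np.arange(zt+.015,zt+.09,.01):
    s=q[abs(Q[:,2]-z)<.005]
    if len(s)>5: print('blade z',z.round(3),len(s),np.percentile(s[:,0],[2,98]).round(2),s[:,0].mean().round(2),'y',np.median(s[:,1]).round(1))
cv2.imwrite('pics/wm.png',p)
E
python3 m.py
```

```text
t 5.45 pos [ 0.555  -0.2894  0.2644] yaw -5.14 tilt [-0.0008  0.0005] F [ 1.26  0.51 -1.57] T [ 0.02   0.024 -0.024] w 0.0132 g 59.2
plate [-10.58  -2.99] 741 y -25.7 24.9
plate [ 3.   10.99] 701 y -25.4 24.8
base (-0.15892791748046875, -0.08974456787109375) (150.7806396484375, 64.47987365722656) 0.2549227476119995
blade z 0.153 34 [-1.42  2.34] 0.53 y 13.4
blade z 0.163 45 [-1.93  2.74] 0.48 y 13.5
blade z 0.173 62 [-2.36  3.15] 0.53 y 13.4
blade z 0.183 79 [-2.78  4.04] 0.62 y 13.4
blade z 0.193 109 [-3.18  4.27] 0.52 y 13.4
blade z 0.203 140 [-3.93  4.73] 0.41 y 13.4
blade z 0.213 152 [-4.22  5.29] 0.54 y 13.4
```

>>> apply_moves(targets=[[[-0.01,0,-0.2,0,-1],[0,0,-0.3,0,-1],[0,0,-0.3,0,-1],[0,0,-0.2,0,-1],[0,0,0,0,-1],[0,0,0,0,-1],[0,0,0,0,-1],[0,0,0,0,-1]]])

```text
clock: 6.17
eef_pos: [0.555, -0.2906, 0.2253]
tool_rot: [0.739, 0.674, 0.0, 0.001]
ft_force: [-0.5, 0.5, -1.4]
grip_width: 0.0133
grasp_force: 59.1
```

```bash
python3 m.py
```

```text
t 6.1667 pos [ 0.555  -0.2906  0.2253] yaw -5.22 tilt [ 0.0012 -0.0008] F [-0.55  0.52 -1.42] T [0.013 0.13  0.014] w 0.0133 g 59.1
plate [-10.56  -1.4 ] 771 y -11.7 24.7
plate [ 0.73 10.97] 706 y -11.7 24.9
base (-0.27330780029296875, -0.46648406982421875) (150.4999237060547, 64.77100372314453) 0.13649670779705048
blade z 0.133 63 [-2.03  3.5 ] 0.84 y 12.1
blade z 0.143 81 [-2.48  4.35] 0.79 y 12.2
blade z 0.153 108 [-2.93  4.65] 0.84 y 12.1
blade z 0.163 128 [-3.64  5.  ] 0.76 y 12.1
blade z 0.173 170 [-3.98  5.32] 0.67 y 12.1
```

>>> apply_moves(targets=[[[-0.015,0,-0.15,0,-1],[0,0,-0.2,0,-1],[0,0,0,0,-1],[0,0,0,0,-1],[0,0,0,0,-1],[0,0,0,0,-1]]])

```text
clock: 6.72
eef_pos: [0.5543, -0.2903, 0.2103]
tool_rot: [0.739, 0.674, 0.0, -0.0]
ft_force: [0.7, 0.5, -1.4]
grip_width: 0.0134
grasp_force: 59.1
```

```bash
python3 m.py
```

```text
t 6.7167 pos [ 0.5543 -0.2903  0.2103] yaw -5.21 tilt [0.0001 0.0001] F [ 0.69  0.47 -1.39] T [ 0.051 -0.12  -0.003] w 0.0134 g 59.1
plate [-10.74  -0.76] 711 y -5.4 24.8
plate [ 0.86 10.83] 712 y -4.9 25.0
base (-0.5099258422851562, -0.14129257202148438) (150.36012268066406, 64.38436126708984) 0.27229180932044983
blade z 0.128 51 [-3.35  3.42] 0.05 y 12.5
blade z 0.138 106 [-3.78  3.77] 0.03 y 12.4
blade z 0.148 138 [-4.52  4.26] -0.22 y 12.4
blade z 0.158 162 [-4.83  4.67] -0.12 y 12.4
```

>>> apply_moves(targets=[[[0,0,-0.12,0,-1],[0,0,-0.13,0,-1],[0,0,-0.12,0,-1],[0,0,-0.13,0,-1],[0,0,0,0,-1],[0,0,0,0,-1],[0,0,0,0,-1],[0,0,0,0,-1]]])

```text
clock: 7.43
eef_pos: [0.554, -0.2903, 0.1896]
tool_rot: [0.739, 0.674, -0.0, -0.001]
ft_force: [1.3, 0.5, -3.8]
grip_width: 0.0132
grasp_force: 58.8
```

```bash
python3 m.py
```

```text
t 7.4333 pos [ 0.554  -0.2903  0.1896] yaw -5.22 tilt [-0.0009  0.0006] F [ 1.32  0.52 -3.84] T [-0.143 -0.392 -0.027] w 0.0132 g 58.8
plate [-12.17  -0.61] 705 y 3.1 24.8
plate [ 0.83 11.34] 691 y 3.6 24.8
base (-0.5726776123046875, -0.3040313720703125) (150.31973266601562, 64.51453399658203) 0.2106820046901703
blade z 0.127 76 [-4.9   3.91] -0.43 y 12.4
blade z 0.137 160 [-5.15  4.34] -0.48 y 12.4
```

Plate a has moved back about 1.5 mm and plate b about 0.4 mm, and the x force agrees. The blade therefore needs about +0.6 mm in x and about 10 mm more depth.

>>> apply_moves(targets=[[[0.015,0,-0.1,0,-1],[0,0,-0.1,0,-1],[0,0,-0.05,0,-1],[0,0,0,0,-1],[0,0,0,0,-1],[0,0,0,0,-1],[0,0,0,0,-1],[0,0,0,0,-1]]])

```text
clock: 8.15
eef_pos: [0.5547, -0.2904, 0.1803]
tool_rot: [0.739, 0.674, -0.0, -0.0]
ft_force: [-0.8, -0.0, 1.1]
grip_width: 0.0131
grasp_force: 59.5
```

```bash
python3 m.py; python3 - <<'E'
from h import *
p,d,c,Rm,t=snap('scene'); cv2.imwrite('pics/s4.png',cv2.resize(p[280:420,320:460],None,fx=4,fy=4,interpolation=cv2.INTER_CUBIC))
E
```

```text
t 8.15 pos [ 0.5547 -0.2904  0.1803] yaw -5.22 tilt [-0.0002 -0.    ] F [-0.77 -0.    1.1 ] T [-0.16   0.211 -0.013] w 0.0131 g 59.5
plate [-11.92  -0.76] 691 y 6.8 24.8
plate [ 0.53 12.42] 682 y 6.2 25.0
base (-0.42369842529296875, -0.12918472290039062) (150.2138214111328, 64.3244857788086) 0.16779214143753052
blade z 0.128 96 [-4.48  5.09] 0.27 y 12.3
blade z 0.138 7 [-3.34  4.9 ] 0.9 y 12.6
```

View pics/s4.png

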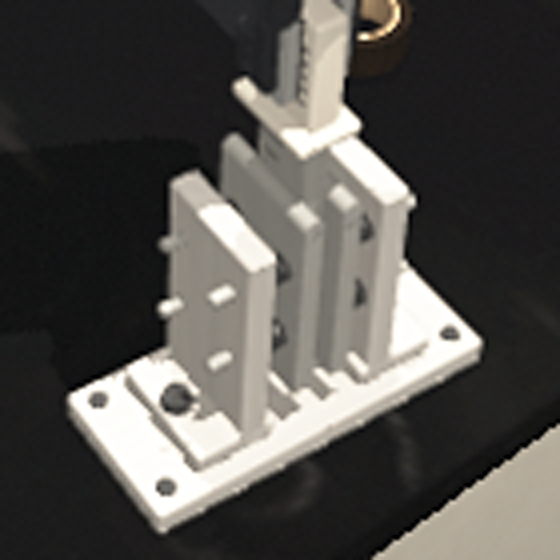

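The crop shows the blade upright between the parted plates, with the collar well above them. Plate a is back about 1.3 mm and plate b about 1.5 mm. I'll let it settle, then hand in.

>>> apply_moves(targets=[[[0,0,0,0,-1],[0,0,0,0,-1],[0,0,0,0,-1],[0,0,0,0,-1]]])

```text
clock: 8.58
eef_pos: [0.5547, -0.2904, 0.1803]
tool_rot: [0.739, 0.674, -0.0, -0.0]
ft_force: [-1.1, -0.8, 0.2]
grip_width: 0.0134
grasp_force: 59.5
```

```bash
python3 m.py; python3 -c "
from h import *
print(order.job_done()); st()"
```

```text
t 8.5833 pos [ 0.5547 -0.2904  0.1803] yaw -5.22 tilt [-0.0001 -0.    ] F [-1.13 -0.83  0.17] T [-0.226  0.225 -0.048] w 0.0134 g 59.5
plate [-11.94  -0.77] 697 y 6.1 24.9
plate [ 0.16 12.43] 687 y 6.6 24.9
base (-0.40334320068359375, -0.175811767578125) (150.4669952392578, 64.32939147949219) 0.0821409747004509
blade z 0.128 101 [-4.44  5.16] 0.16 y 12.3
the job is handed in; nothing more can be done
None
the job is handed in; nothing more can be done
```

The taper gauge is held upright in the clamp with each plate pushed back about 1.4 mm by my camera measurement, the other two gauges were left hanging, and the job is handed in; no verdict came back.

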